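# Back the icing press off one notch

## Task

The icing press is wound up too tight: with your fingertips tip its pawl up and back until it rests clear of the ratchet wheel, push the spoked feed wheel backward by one notch and no more, then tip the pawl back down so that its nose sits fully in the next gap. Nothing is to be gripped, pinched or forced, and the boxes, the tin and the other loose things on the shelf stay where they are.

Things in the scene. Friction and masses are not known exactly. Their poses are not given: they have to be found in the camera images.
- press: Icing press fixed to the shelf: white housing 60 x 108 mm, 168 high; 84 mm steel barrel along +y, its piping tip ends at y = 301 mm; toothed rack out to y = -208 mm. Origin: underside, below the wheel's axis; z up, y along the barrel, x across, towards the wheel. Ratchet wheel and pawl share one plane, x = 36 to 60 mm; the four-arm handle fills x = 86 to 120 mm. Nothing is higher than 255 mm
- feed_axis (a point): Centre of the four-arm feed handle (x = 102 mm in the press's frame), on the wheel's level axis, 126 mm above the shelf. The axis runs along the press's x. The dark ratchet wheel behind it on the same shaft has 10 teeth, tip radius 58 mm, root radius 44 mm. The rack follows the wheel by 12 mm a notch
- feed_wheel (a joint): Turn (rad) of ratchet wheel and handle. Grows as it turns BACKWARD: top of the wheel moves to the press's +y, towards the pawl's pivot. A notch is 0.628. It starts a little below 0, the nose in a gap: play there is about -0.22 to -0.02, in the next gap back 0.41 to 0.60. With the pawl down it cannot pass 0. It needs about 2 N at a ball and stays where it is left
- push_ball (a point): Centre of the black ball, 26 mm across, on the handle's arm nearest to upright, 94 mm from the axis. At the start it is about 30 mm to the press's -y side of the axis and 89 mm above it; one notch backward, by a push towards +y, takes it over the top to about 28 mm on the +y side, rising 5 mm midway. The three other arms, 11 mm rods with the same balls, stand at 90 degree steps
- pawl (a joint): Turn (rad) of the pawl. 0 = down, nose fully in a gap of the wheel; grows as the nose rises; 1.31 = thrown back on its rest. It balances at about 0.45: pushed past that it falls by its own weight to 1.31 and stays; brought back below it, it falls shut. Clear of the teeth above about 0.3. Less than 1 N at the tab moves it
- pawl_pivot (a point): The pawl's pivot pin, fixed on the press 182 mm above the shelf (x = 44, y = 60 mm in the press's frame), its axis along the press's x. Pawl down: the steel nose arm (60 mm long, 11 thick, 12 wide) lies from here along -y, its top side 14 mm above the pivot. Thrown back: it stands up, leaning 15 degrees to -y, its +y side about 7 mm to +y of the pivot
- pawl_tab (a point): Centre of the round red end (19 mm across, 17 wide) of the pawl's thumb tab, a flat bar 8 mm thick, 66 mm from the pivot. Pawl down: the tab stands up, leaning 25 degrees to the press's +y; pushing it to +y lifts the nose. Thrown back: it lies on the +y side, 10 degrees below level. Tab and nose arm are 115 degrees apart
- pawl_nose (a point): Lower end of the pawl's nose, 58 mm from the pivot: a steel edge 6 mm thick that stands in a gap of the ratchet wheel
- box_closed: Closed clear plastic box with coloured cutters, lid on and both side latches down, 150 x 210 mm, 91 mm high. Origin at the centre of its underside, as with all the loose things below. To be left alone
- box_open: Open clear plastic box of steel piping tips, standing on its lid, latches up, 150 x 210 mm, 95 mm high. To be left alone
- pie_bird: White ceramic pie bird, 60 mm across, 107 mm high, with a yellow beak. To be left alone
- loaf_tin: Dark mini loaf tin, 100 x 168 mm, 46 mm high. To be left alone
- honey_dipper: Wooden honey dipper standing on its ribbed head, 39 mm across, 161 mm high; tips over easily. To be left alone
- pearl_jar: Small closed glass jar with a white cap, 52 mm across, 75 mm high. To be left alone
- loose_tip: Loose steel piping tip standing point up, 25 mm across, 36 mm high. To be left alone

How it is judged:
By the outcome, as a careful person would: the job done as asked, in the order asked, and still so for the second after the job is handed in, with the robot touching nothing.
It also fails if it takes over 64 s, if anything falls off the work surface, if the arm or the gripper's body presses on something with over 40 N, if the wrist force passes 120 N, or if a joint passes its speed limit or range.

## Robot

A 6-joint arm with a two-finger parallel gripper is mounted at the origin on the work surface. World frame = base frame: x ahead of the robot, y to its left, z up, the work surface at z = 0. Lengths are in mm, angles in rad, forces in N, time in s.
With the tool pointing down it reaches from about 275 to 750 mm from the base axis. Payload 10.2 kg.
Tool frame: the origin (TCP) lies at the very end of the fingers, on their centre line; the grasp point (between the pads) lies 19 mm behind it (ctrl.grip_depth is the distance from the TCP to the grasp point, in mm); z points along the fingers, x is the direction in which the jaws open and shut, and the axes are right-handed (so a half turn about z gives the same grasp; the last joint's range is limited). The gripper opens to 85 mm and grips with 20 to 120 N. Pads are 22 mm wide; open, the fingers measure 114 mm over their backs; the gripper's body (76 mm by 85 mm) begins 54 mm behind the grasp point. The pads swing forward as they close: fully open they stand 13 mm farther back than shut.
Start: joints at [1.084, 0.313, 1.498, -0, 1.331, -0.223], TCP at [136.907, 506.841, 231.294] pointing down, gripper open.
Joint ranges: [-2.94, 2.94], [-0.97, 2.17], [0.19, 2.56], [-1.23, 4.37], [0.02, 3.11], [-2.88, 2.88]. Speed limits (rad/s): [2.39, 2.39, 3.01, 3.14, 3.14, 3.14].

## Interface

Orientations are given as a unit quaternion [w, x, y, z].
In Python, from rig import ctrl gives the robot as it stands.
- The arm moves only by the tool play_rows, never from a script. Its argument "motion" is a list of rows, each a list of 2 entries, a list of its own where there are three numbers: the shift along the tool's x, y, z in mm, then the turn, a rotation vector about the tool's x, y, z in degrees. A call has 1 to 20 rows; each row shifts and turns the commanded pose from where the row before left it, along the tool's axes as they then stand; what a row does not reach is not made up. A row lasts 1/12 s, in which the tool goes at most 41.7 mm and 7.16 degrees, less where a joint would pass 70% of its speed; a pose out of reach is approached as far as the arm can. A call with a gripper value outside its range is refused whole. "fingers" is the finger opening in mm, from 0 to 85.4, set as the call begins (left out, the last holds). The fingers move at their own pace and stop on an object; "squeeze" is the grip in N (left out, the last holds). Time passes only in rows, so rows that do not move let the fingers close. It gives the time, the measured TCP pose, the force and the opening at its end, in the units of the state.
- ctrl.sense(): the state, without advancing time (a new reading comes with each control period).
- ctrl.capture(name): name is "side" or "top" or "wrist"; returns the picture (384x512x3 uint8, red, green, blue); there is no depth.
- ctrl.get_calibration(name): a dict with "K" (3x3 intrinsics, pixels), "k1" (the pictures are not rectified: a ray, as slopes to the right and down, at radius r is drawn at 1 + k1 r^2 times it, then the intrinsics apply), "R" (3x3) and "t" (3): a world point X has camera coordinates R X + t; the wrist camera has in their place "tool_from_camera" (4x4, takes a point from camera to tool coordinates, whose origin is the TCP and whose axes are the tool frame's). Camera axes: x right, y down, z forward; pixel columns grow to the right and rows downward; lengths in mm; the calibration is good to about 2 mm. A picture is of the moment at which its call begins: read the wrist's pose just before it. get_calibration takes no time and is no camera call.
- ctrl.finish_job(): hands the job in, once; it reports no verdict.
Trained networks look in the newest picture that a camera, given by its name, has taken for a name from the list of things; names that differ only in an ending like _2 or _b are one class to them, and where a whole thing is asked for, a point or a joint stands for the part that bears it (a point fixed in the world has none). Each returns a list of dicts, best first, with "p" (0 to 1); they miss things now and then, are a little off and sometimes report something else, mostly with a low value. They report only what shows in the picture. A call takes as long as a camera call.
- ctrl.spot_in(camera, name): "position" ([column, row] as shares, 0 to 1, of the picture: columns of its width, rows of its height, amid what is visible of it).
The state is a dict: "time_s": time; "joints": joint angles; "dq": joint speeds; "tau": joint torques, N m; "eef_pos": TCP position; "ee_rot": TCP orientation; "force": force on the tool from outside, world axes, zero at the start; "wrist_torque": the same for the moment, N m; "grip_width": opening from 0.0 (shut) to 1.0 (fully open).
Only numpy, scipy, OpenCV 4.12 (cv2) and the standard library are available. Lean on these libraries where they do the work, as an engineer would, in place of code of your own. Each camera call takes 0.05 s, during which the arm holds its last target. There are 200 camera calls.

## Working session

There is one attempt and no reset: what is moved stays moved. The work goes in short steps, Python scripts to look and compute and a tool call to move; the robot and the scene stay as the last step left them, time stands still between calls to the robot, and variables do not carry over. Pictures are saved under pics/ and viewed, about 8 in all and at most 12, crops included, and the job is handed in when it is done.

Besides the shell and the picture viewer there is one more tool, called after "Request:" as name(argument=value, ...) on one line, values as JSON. play_rows: Moves the arm, as the interface text tells. Its arguments: {"type":"object","properties":{"motion":{"type":"array"},"fingers":{"type":"number"},"squeeze":{"type":"number"}},"required":["motion"]}

```bash
mkdir -p pics; ls
cat > h.py <<'E'
import numpy as np, cv2
from rig import ctrl
from scipy.spatial.transform import Rotation as Ro
def snap(n,f=None):
    im=ctrl.capture(n)
    if f: cv2.imwrite('pics/'+f,cv2.cvtColor(np.asarray(im),cv2.COLOR_RGB2BGR))
    return im
def cam(n):
    c=ctrl.get_calibration(n);K=np.array(c['K']);k1=c['k1']
    if 'R' in c: R=np.array(c['R']);t=np.array(c['t'])
    else:
        s=ctrl.sense();q=np.array(s['ee_rot']);T=np.eye(4);T[:3,:3]=Ro.from_quat(q,scalar_first=True).as_matrix();T[:3,3]=s['eef_pos']
        M=np.linalg.inv(T@np.array(c['tool_from_camera']));R=M[:3,:3];t=M[:3,3]
    return K,k1,R,t
def ray(c,uv):
    K,k1,R,t=c
    d=np.linalg.inv(K)@[uv[0],uv[1],1];d=d[:2]
    u=d.copy()
    for _ in range(20): u=d/(1+k1*(u@u))
    v=R.T@np.array([u[0],u[1],1]);return -R.T@t,v/np.linalg.norm(v)
def proj(c,X):
    K,k1,R,t=c;p=R@np.asarray(X,float)+t;u=p[:2]/p[2];u=u*(1+k1*(u@u));return (K@[u[0],u[1],1])[:2]
def tri(rs):
    A=0;b=0
    for o,v in rs:
        P=np.eye(3)-np.outer(v,v);A=A+P;b=b+P@o
    X=np.linalg.solve(A,b);return X,[np.linalg.norm((np.eye(3)-np.outer(v,v))@(X-o)) for o,v in rs]
E
python3 - <<'E'
from h import *
print(ctrl.sense())
R={}
for n in ['side','top','wrist']:
    snap(n,n+'0.png');c=cam(n)
    for k in ['press','feed_axis','push_ball','pawl_tab','pawl_pivot','pawl_nose','honey_dipper','box_closed','box_open','pie_bird','loaf_tin','pearl_jar','loose_tip']:
        d=ctrl.spot_in(n,k)[:1]
        if d:
            uv=np.array(d[0]['position'])*[512,384]
            print(n,k,uv.round(1),round(d[0]['p'],2));R.setdefault(k,[]).append(ray(c,uv))
    print(n, (-c[2].T@c[3]).round())
for k in R:
    if len(R[k])>1: X,e=tri(R[k]);print(k,X.round(),np.round(e,1))
a=[cv2.imread(f'pics/{n}0.png') for n in ['side','top']]
cv2.imwrite('pics/a.png',cv2.resize(np.vstack(a),(800,600)) if 0 else np.hstack(a)[:, :])
E
```

```text
pics
{'time_s': 0.0, 'joints': array([ 1.08360875e+00,  3.13450176e-01,  1.49847515e+00,  2.97236837e-05,
        1.33104153e+00, -2.23384209e-01]), 'dq': array([ 0.00052918, -0.00035159,  0.0005796 ,  0.00051325,  0.00153252,
       -0.00050877]), 'tau': array([ 1.01393875e-03, -4.12285924e+01, -2.59725237e+01, -1.93125734e-04,
        4.30302156e-03,  7.20641765e-06]), 'eef_pos': array([136.75794957, 506.58490061, 230.72067548]), 'ee_rot': array([ 2.73381564e-04,  7.93964878e-01,  6.07963239e-01, -6.30535034e-04]), 'force': array([-0.53751132,  0.12028043,  0.17645556]), 'wrist_torque': array([ 0.02525618, -0.01588206,  0.03170056]), 'grip_width': 1.0000629908997887}
side press [214.6 197.5] 0.82
side feed_axis [215.6 199.1] 0.59
side push_ball [248.1 199.3] 0.83
side pawl_tab [227.9 169.2] 0.58
side pawl_pivot [215.1 201.8] 0.78
side pawl_nose [228.9 167.5] 0.55
side honey_dipper [326.3 230.6] 0.69
side box_closed [198.3 116.5] 0.96
side box_open [342.  345.8] 0.77
side pie_bird [269.1 152. ] 0.78
side loaf_tin [294.3 177.2] 0.91
side pearl_jar [244.6 134.6] 0.75
side [ 188. -637.
[... 356 characters left out ...]
9.2] 0.86
top pearl_jar [160.9 167.4] 0.49
top [ 327.    0. 1217.]
wrist press [ 84.  381.5] 0.68
wrist feed_axis [ 81.8 379.5] 0.72
wrist pawl_pivot [ 81.9 381.2] 0.66
wrist pawl_nose [ 84.4 379.2] 0.4
wrist [ 61. 526. 374.]
press [475. 102. -21.] [34.6 31.3 28.8]
feed_axis [475. 100. -25.] [32.6 27.4 30. ]
push_ball [538. -15. 120.] [7.5 7.5]
pawl_tab [500.  52. 201.] [1.2 1.2]
pawl_pivot [472.  91. -27.] [32.6 32.2 24.9]
pawl_nose [490. 118.  25.] [93.8 44.7 74.8]
honey_dipper [ 702. -185.   62.] [3.2 3.2]
box_closed [592. 513.  15.] [3.9 3.9]
box_open [ 546. -473.   55.] [5.2 5.2]
pie_bird [727. 199.  33.] [4.4 4.4]
loaf_tin [739.  43.  50.] [3.3 3.3]
pearl_jar [698. 322.  30.] [0.5 0.5]
```

View pics/side0.png

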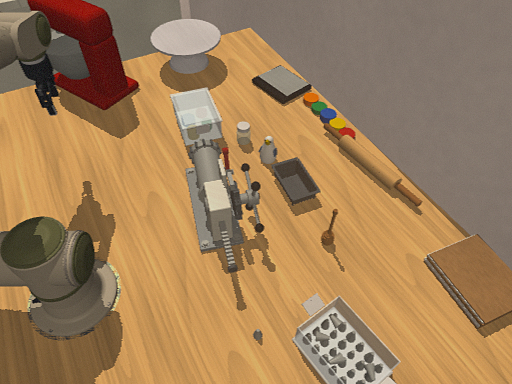

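```bash
python3 -c "
import cv2
a=cv2.imread('pics/top0.png')[130:310,140:370];cv2.imwrite('pics/b.png',cv2.resize(a,None,fx=3,fy=3,interpolation=2))"
```

```text
(no output)
```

View pics/b.png

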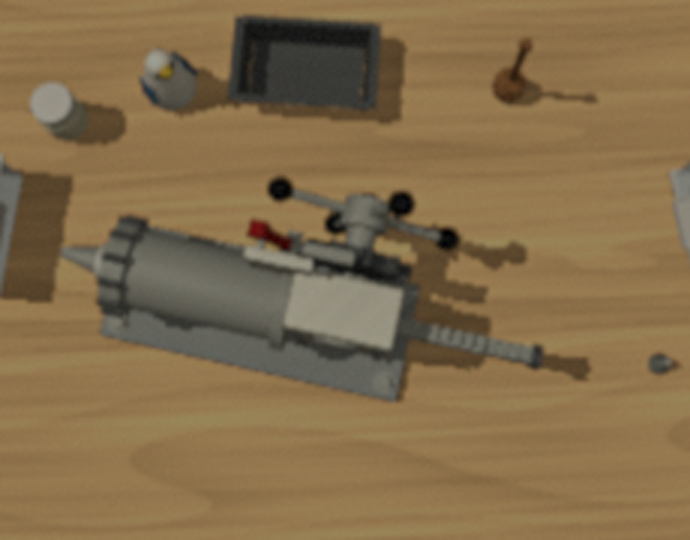

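The top view shows the press barrel pointing to world +y (image left), tilted a little to +x. The handle balls are at top pixels of about (273,198), (233,193), (289,210) and (252,204), and the tab is at (226,207). The side view shows the same layout. I'll crop the side view for exact points and then fit the pose.

```bash
python3 -c "
import cv2
a=cv2.imread('pics/side0.png')[130:280,170:290];cv2.imwrite('pics/c.png',cv2.resize(a,None,fx=4,fy=4,interpolation=2))"
```

```text
(no output)
```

View pics/c.png

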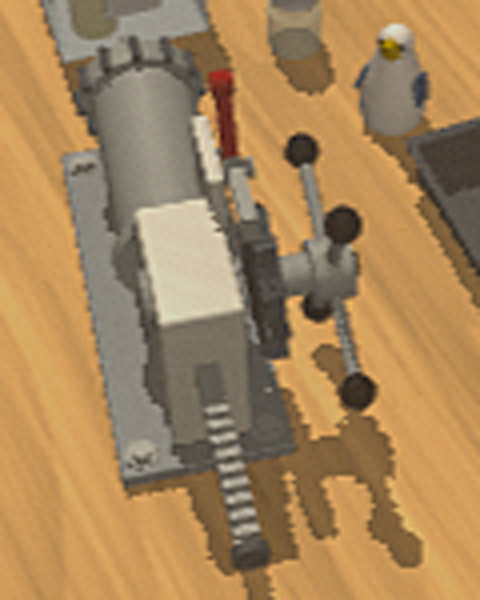

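```bash
cat >> h.py <<'E'
def pressT(p):
    x,y,w=p[:3];return lambda P: np.array([x+P[0]*np.cos(w)-P[1]*np.sin(w),y+P[0]*np.sin(w)+P[1]*np.cos(w),P[2]])
def ball(th,k=0):
    a=-0.325+th+k*np.pi/2;return [102,94*np.sin(a),126+94*np.cos(a)]
E
python3 - <<'E'
from h import *
from scipy.optimize import least_squares
cs={n:cam(n) for n in ['top','side']}
obs=[('top',0,(273.3,197.7)),('top',1,(233.3,192.7)),('top',3,(289,209.7)),('side',0,(255.8,185.8)),('side',1,(245.3,167)),('side',3,(259.3,227.5)),('top','t',(226.3,206.5)),('side','t',(225.6,150.5))]
def res(p,full=False):
    T=pressT(p);r=[]
    for c,k,uv in obs:
        a=np.radians(25);P=[p[4],60+66*np.sin(a),182+66*np.cos(a)] if k=='t' else ball(p[3],k)
        r.append(proj(cs[c],T(P))-np.array(uv))
    return np.array(r) if full else np.concatenate(r)
s=least_squares(res,[430,40,-.2,0,48])
print(s.x.round(3));print(res(s.x,True).round(1))
T=pressT(s.x)
for n,P in dict(origin=[0,0,0],ball=ball(s.x[3]),tab=[s.x[4],88,242],pivot=[44,60,182],axis=[102,0,126]).items(): print(n,T(P).round())
J=s.jac;print('sd1px',np.sqrt(np.diag(np.linalg.inv(J.T@J))).round(2))
for n,P in dict(tip=[0,301,110],rack=[0,-208,110],hc=[30,-54,168],hc2=[-30,-54,168]).items(): print(n,proj(cs['top'],T(P)).round(1),proj(cs['side'],T(P)).round(1))
E
```

```text
[ 4.45572e+02  1.10630e+01 -2.66000e-01 -3.90000e-02  4.46440e+01]
[[ 0.2  0.2]
 [-0.3  0.3]
 [ 0.  -0.1]
 [-0.  -0. ]
 [ 0.3  0.3]
 [ 0.2  0.1]
 [-0.4 -0.1]
 [-0.   0. ]]
origin [446.  11.   0.]
ball [535. -48. 214.]
tab [512.  84. 242.]
pivot [504.  57. 182.]
axis [544. -16. 126.]
sd1px [1.33 1.71 0.02 0.02 2.81]
tip [159.9 213. ] [201.8 137. ]
rack [321.4 249.5] [232.9 269.1]
hc [274.6 226.4] [231.5 206.9]
hc2 [270.2 246.8] [209.6 210.9]
```

The pose fit is good (under 0.5 px). The tool's x is already the press's +y, its y the press's +x, and its z points down. I'll close the fingers, rise and travel to just on the -y side of the tab.

Request:
play_rows(motion=[[[0, 0, -30], [0, 0, 0]], [[0, 0, -30], [0, 0, 0]], [[0, 0, -30], [0, 0, 0]], [[-20, 26, 0], [0, 0, 0]], [[-20, 26, 0], [0, 0, 0]], [[-20, 26, 0], [0, 0, 0]], [[-20, 26, 0], [0, 0, 0]], [[-20, 26, 0], [0, 0, 0]], [[-20, 26, 0], [0, 0, 0]], [[-20, 26, 0], [0, 0, 0]], [[-20, 26, 0], [0, 0, 0]], [[-20, 26, 0], [0, 0, 0]], [[-20, 26, 0], [0, 0, 0]], [[-20, 26, 0], [0, 0, 0]], [[-20, 26, 0], [0, 0, 0]], [[-20, 26, 0], [0, 0, 0]], [[-20, 26, 0], [0, 0, 0]], [[-20, 26, 0], [0, 0, 0]], [[-20, 26, 0], [0, 0, 0]], [[0, 0, 0], [0, 0, 0]]], fingers=0, squeeze=20)

```text
time_s: 3.77
eef_pos: [457.4, 85.7, 320.6]
ee_rot: [0.0, 0.795, 0.606, -0.001]
force: [0.7, 0.0, -1.0]
grip_width: 0.001
```

```bash
cat >> h.py <<'E'
PP=np.array([445.57,11.06,-.266])
def st():
    s=ctrl.sense();x=np.array(s['eef_pos']);w=PP[2];d=x[:2]-PP[:2];c,n=np.cos(w),np.sin(w)
    M=Ro.from_quat(s['ee_rot'],scalar_first=True).as_matrix()
    B=np.array([[c,n,0],[-n,c,0],[0,0,1]])
    print('t',round(s['time_s'],2),'press-frame TCP',(B@np.r_[d,x[2]]).round(1),'F',(B@s['force']).round(2),'w',round(s['grip_width'],3));print('tool x,z in press',(B@M[:,0]).round(3),(B@M[:,2]).round(3))
E
python3 -c "
from h import *
st();print(ctrl.sense()['joints'].round(2))"
```

```text
t 3.77 press-frame TCP [ -8.2  75.1 320.6] F [ 0.67  0.2  -0.97] w 0.001
tool x,z in press [ 0.002  1.    -0.001] [-0.    -0.001 -1.   ]
[-0.07  0.13  1.5  -0.    1.52 -1.37]
```

Request:
play_rows(motion=[[[-15, 18, 0], [0, 0, 0]], [[-15, 18, 0], [0, 0, 0]], [[-15, 18, 0], [0, 0, 0]], [[0, 0, 0], [0, 0, 0]], [[0, 0, 0], [0, 0, 0]]])

```text
time_s: 4.18
eef_pos: [495.5, 31.7, 321.0]
ee_rot: [-0.0, 0.794, 0.607, -0.0]
force: [-0.2, -0.2, -1.4]
grip_width: -0.002
```

```bash
python3 -c "
from h import *
st();im=snap('wrist','w1.png');c=cam('wrist');print('cam',(-c[2].T@c[3]))
T=pressT(PP)
for n,P in dict(tab=[44.6,88,242],pivot=[44,60,182],ball=ball(-.039),ball1=ball(-.039,1)).items(): print(n,proj(c,T(P)).round(1))
print('tcp',proj(c,ctrl.sense()['eef_pos']))
"
```

```text
t 4.18 press-frame TCP [ 42.8  33.  321. ] F [-0.16 -0.26 -1.45] w -0.002
tool x,z in press [-0.001  1.     0.   ] [-0.001  0.    -1.   ]
cam [419.56946937  51.93716526 464.40794879]
tab [329.7 200.7]
pivot [285.3 178.1]
ball [181.6 250.4]
ball1 [308.2 225.3]
tcp [257.6345206  249.38296963]
```

View pics/w1.png

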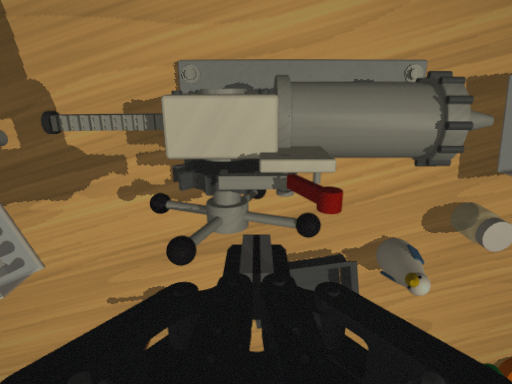

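The wrist view confirms the fit. The tab is at (329,200) against a predicted (330,201), and the ball is at (181,249) against (182,250). Next I descend behind the tab and push it.

Request:
play_rows(motion=[[[5, 4, 0], [0, 0, 0]], [[5, 0, 25], [0, 0, 0]], [[0, 0, 25], [0, 0, 0]], [[0, 0, 25], [0, 0, 0]], [[0, 0, 21], [0, 0, 0]], [[6, 0, 0], [0, 0, 0]], [[6, 0, 0], [0, 0, 0]], [[4, 0, 0], [0, 0, 0]], [[4, 0, 0], [0, 0, 0]], [[4, 0, 0], [0, 0, 0]], [[4, 0, 0.5], [0, 0, 0]], [[4, 0, 1], [0, 0, 0]], [[4, 0, 1.5], [0, 0, 0]], [[4, 0, 2], [0, 0, 0]], [[4, 0, 2], [0, 0, 0]], [[4, 0, 2], [0, 0, 0]], [[4, 0, 2], [0, 0, 0]]])

```text
time_s: 5.65
eef_pos: [515.6, 91.1, 214.0]
ee_rot: [-0.0, 0.794, 0.608, -0.0]
force: [-0.4, -0.4, 0.0]
grip_width: -0.004
```

```bash
python3 -c "
from h import *
st();im=snap('wrist','w2.png');im=snap('side','s2.png')
a=cv2.imread('pics/w2.png');b=cv2.imread('pics/s2.png')[130:250,170:290];cv2.imwrite('pics/d.png',np.hstack([a[100:340,120:400],cv2.resize(b,(480,480),interpolation=2)[:240]*1,]))
cv2.imwrite('pics/d.png',np.hstack([cv2.resize(a[90:330,150:400],(400,384)),cv2.resize(b,(384,384),interpolation=2)]))
"
```

```text
t 5.65 press-frame TCP [ 46.5  95.7 214. ] F [-0.3  -0.51  0.04] w -0.004
tool x,z in press [-0.002  1.     0.   ] [-0.  0. -1.]
```

View pics/d.png

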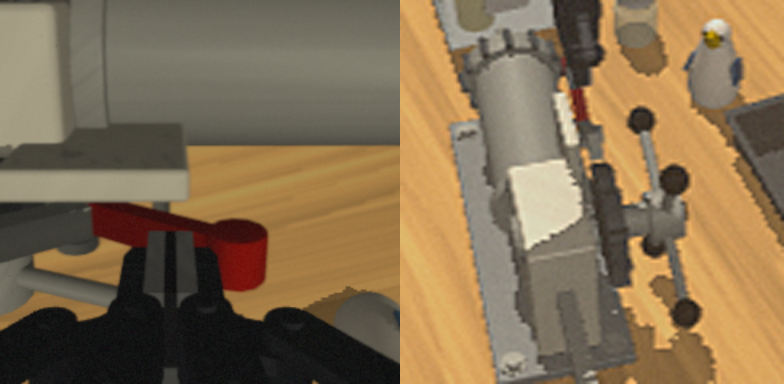

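The tab is pushed about halfway (around 50°) and the nose is rising. I'll keep pushing past balance.

Request:
play_rows(motion=[[[4, 0, 2], [0, 0, 0]], [[4, 0, 2], [0, 0, 0]], [[4, 0, 2], [0, 0, 0]], [[4, 0, 2], [0, 0, 0]], [[4, 0, 2], [0, 0, 0]], [[0, 0, 0], [0, 0, 0]], [[0, 0, 0], [0, 0, 0]], [[0, 0, 0], [0, 0, 0]], [[0, 0, 0], [0, 0, 0]], [[0, 0, -20], [0, 0, 0]], [[0, 0, -35], [0, 0, 0]], [[0, 0, -35], [0, 0, 0]], [[0, 0, 0], [0, 0, 0]]])

```text
time_s: 6.83
eef_pos: [522.5, 109.9, 301.1]
ee_rot: [0.004, 0.794, 0.608, 0.004]
force: [0.4, 0.6, 0.9]
grip_width: 0.002
```

```bash
python3 -c "
from h import *
st();im=snap('wrist','w3.png');c=cam('wrist');T=pressT(PP)
for th in (0,1.31):
  f=np.radians(25)+th;print(th,'tab',proj(c,T([44.6,60+66*np.sin(f),182+66*np.cos(f)])).round(),'armend',proj(c,T([44,60-58*np.cos(th),182+58*np.sin(th)])).round(), 'ball',proj(c,T(ball(-.039))).round())
"
```

```text
t 6.83 press-frame TCP [ 48.2 115.6 301.1] F [0.19 0.68 0.9 ] w 0.002
tool x,z in press [-0.002  1.     0.003] [ 0.011  0.003 -1.   ]
0 tab [216. 204.] armend [124. 179.] ball [ 75. 257.]
1.31 tab [267. 176.] armend [154. 202.] ball [ 75. 257.]
```

View pics/w3.png

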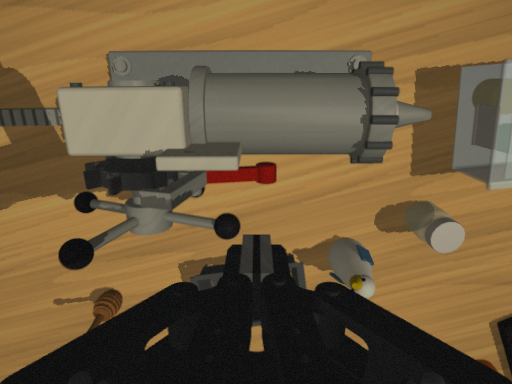

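The pawl is thrown back: the tab is at (265,174) against a predicted (267,176), and the wheel is unmoved. Next I go to the -y side of the push ball.

Request:
play_rows(motion=[[[-18, 5.4, 0], [0, 0, 0]], [[-18, 5.4, 0], [0, 0, 0]], [[-18, 5.4, 0], [0, 0, 0]], [[-18, 5.4, 0], [0, 0, 0]], [[-18, 5.4, 0], [0, 0, 0]], [[-18, 5.4, 0], [0, 0, 0]], [[-18, 5.4, 0], [0, 0, 0]], [[-18, 5.4, 0], [0, 0, 0]], [[-18, 5.4, 0], [0, 0, 0]], [[-18, 5.4, 0], [0, 0, 0]], [[0, 0, 0], [0, 0, 0]], [[0, 0, 25], [0, 0, 0]], [[0, 0, 25], [0, 0, 0]], [[0, 0, 25], [0, 0, 0]], [[0, 0, 20], [0, 0, 0]], [[0, 0, 0], [0, 0, 0]], [[0, 0, 0], [0, 0, 0]]])

```text
time_s: 8.3
eef_pos: [525.6, -77.3, 198.8]
ee_rot: [-0.001, 0.794, 0.608, -0.0]
force: [0.6, 0.3, 0.2]
grip_width: 0.001
```

```bash
python3 -c "
from h import *
st();im=snap('wrist','w4.png');c=cam('wrist');T=pressT(PP);print(c[0][0,0])
print('ball',proj(c,T(ball(-.039))).round())
"
```

```text
t 8.3 press-frame TCP [100.4 -64.2 198.8] F [0.48 0.4  0.17] w 0.001
tool x,z in press [-0.002  1.     0.   ] [-0.002  0.    -1.   ]
315.7427809375216
ball [324. 266.]
```

View pics/w4.png

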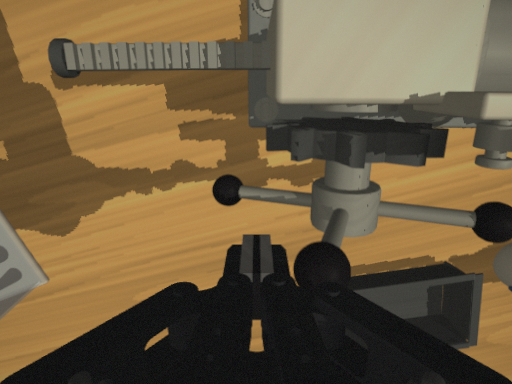

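The ball is right beside the finger, at (322,268) against a predicted (324,266). I'll push slowly to +y and stop short so I can measure.

Request:
play_rows(motion=[[[0, 0, -5], [0, 0, 0]], [[3, 0, 0], [0, 0, 0]], [[3, 0, 0], [0, 0, 0]], [[3, 0, 0], [0, 0, 0]], [[3, 0, 0], [0, 0, 0]], [[3, 0, 0], [0, 0, 0]], [[3, 0, 0], [0, 0, 0]], [[3, 0, 0], [0, 0, 0]], [[3, 0, 0], [0, 0, 0]], [[3, 0, 0], [0, 0, 0]], [[3, 0, 0], [0, 0, 0]], [[3, 0, 0], [0, 0, 0]], [[3, 0, 0], [0, 0, 0]], [[3, 0, 0], [0, 0, 0]], [[2, 0, 0], [0, 0, 0]], [[2, 0, 0], [0, 0, 0]], [[1, 0, 0], [0, 0, 0]], [[0, 0, 0], [0, 0, 0]]])

```text
time_s: 9.85
eef_pos: [537.4, -35.0, 204.2]
ee_rot: [-0.0, 0.794, 0.608, 0.0]
force: [0.5, -0.8, 0.9]
grip_width: -0.003
```

```bash
cat >> h.py <<'E'
def wheel(cn,f=None,th0=(-.3,1.2)):
    # fit wheel angle: dark-blob score at balls 0,1,3 predicted positions
    g=cv2.GaussianBlur(cv2.cvtColor(np.asarray(snap(cn,f)),cv2.COLOR_RGB2GRAY),(0,0),1.5).astype(float)
    c=cam(cn);T=pressT(PP)
    for k in (0,1,3):
        d=[proj(c,T(ball(a,k))).round(0) for a in np.arange(*th0,.04)]
        print(k,[(round(a,2),u.astype(int).tolist(),int(g[int(u[1]),int(u[0])])) for a,u in zip(np.arange(*th0,.04),d) if 0<=u[0]<512 and 0<=u[1]<384 and g[int(u[1]),int(u[0])]<45])
E
python3 -c "
from h import *
st();wheel('wrist','w5.png');wheel('top','t5.png');wheel('side','s5.png')
a=cv2.imread('pics/w5.png');b=cv2.imread('pics/s5.png')[130:250,180:290];cv2.imwrite('pics/e.png',np.hstack([cv2.resize(a[90:330,150:470],None,fx=1.3,fy=1.3),cv2.resize(b,(340,312),interpolation=2)]))
"
```

```text
t 9.85 press-frame TCP [100.7 -20.3 204.2] F [ 0.7  -0.61  0.86] w -0.003
tool x,z in press [-0.002  1.     0.   ] [-0.  0. -1.]
0 [(np.float64(-0.06), [227, 261], 30), (np.float64(-0.02), [234, 262], 20), (np.float64(0.1), [257, 266], 19), (np.float64(0.22), [281, 268], 19), (np.float64(0.26), [289, 268], 17), (np.float64(0.3), [297, 269], 19), (np.float64(0.34), [305, 269], 19), (np.float64(0.38), [313, 268], 26), (np.float64(0.42), [321, 268], 27), (np.float64(0.46), [329, 268], 26), (np.float64(0.5), [337, 267], 23)]
1 [(np.float64(0.18), [417, 206], 34), (np.float64(0.22), [415, 205], 27), (np.float64(0.26), [413, 203], 28), (np.float64(0.3), [411, 201], 30), (np.float64(0.34), [409, 199], 30), (np.float64(0.38), [406, 198], 27), (np.float64(0.42), [404, 196], 24), (np.float64(0.46), [401, 195], 23), (np.float64(0.5), [398, 193], 20), (np.float64(0.54), [396, 192], 19), (np.float64(0.58), [393, 190], 21), (np.float64(0.62), [390, 189], 35)]
3 [(np.float64(0.14), [167, 192], 42), (np.float64(0.18), [165, 194], 20), (np.float64(0.22), [163, 195], 21), (np.float64(0.26), [161, 197]
[... 376 characters left out ...]
(0.7), [153, 218], 19), (np.float64(0.74), [153, 220], 44)]
0 [(np.float64(-0.18), [278, 199], 40), (np.float64(-0.14), [276, 199], 40), (np.float64(-0.1), [275, 198], 30), (np.float64(-0.06), [274, 198], 31), (np.float64(-0.02), [273, 198], 30), (np.float64(0.02), [272, 197], 38), (np.float64(0.06), [270, 197], 38), (np.float64(0.1), [269, 197], 37), (np.float64(0.18), [267, 196], 42), (np.float64(0.22), [265, 196], 36), (np.float64(0.26), [264, 195], 43), (np.float64(0.3), [263, 195], 39), (np.float64(0.34), [261, 195], 28), (np.float64(0.38), [260, 195], 24), (np.float64(0.42), [259, 194], 24), (np.float64(0.46), [258, 194], 21), (np.float64(0.5), [256, 194], 31)]
1 []
3 []
0 []
1 []
3 []
```

View pics/e.png

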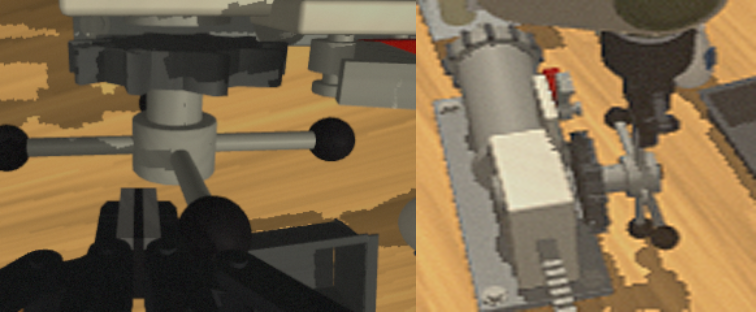

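All three balls agree on a fitted angle of 0.40, from -0.04 at the start. About 0.17 rad is left, which is roughly 16 mm at the ball.

Request:
play_rows(motion=[[[2, 0, 0], [0, 0, 0]], [[3, 0, 0], [0, 0, 0]], [[3, 0, 0], [0, 0, 0]], [[3, 0, 0], [0, 0, 0]], [[2, 0, 0], [0, 0, 0]], [[1, 0, 0], [0, 0, 0]], [[1, 0, 0], [0, 0, 0]], [[0, 0, 0], [0, 0, 0]], [[-4, 0, 0], [0, 0, 0]], [[-10, 0, 0], [0, 0, 0]], [[-16, 0, 0], [0, 0, 0]], [[-10, 0, -15], [0, 0, 0]], [[0, 0, -25], [0, 0, 0]], [[0, 0, -30], [0, 0, 0]], [[0, 0, -30], [0, 0, 0]], [[0, 0, 0], [0, 0, 0]], [[0, 0, 0], [0, 0, 0]]])

```text
time_s: 11.42
eef_pos: [531.1, -60.2, 305.6]
ee_rot: [0.001, 0.794, 0.608, 0.001]
force: [-1.2, 0.5, -1.0]
grip_width: -0.005
```

```bash
cat > fit.py <<'E'
from h import *
import sys
st();f=sys.argv[1];im=snap('wrist',f);c=cam('wrist');T=pressT(PP)
hsv=cv2.cvtColor(np.asarray(im),cv2.COLOR_RGB2GRAY)
m=((hsv<48)*255).astype(np.uint8);m=cv2.morphologyEx(m,cv2.MORPH_OPEN,cv2.getStructuringElement(2,(9,9)))
n,l,s,ce=cv2.connectedComponentsWithStats(m)
for k in (0,1,3):
    P=[proj(c,T(ball(a,k))) for a in np.arange(-.3,1.1,.005)]
    for i in range(1,n):
        d=np.linalg.norm(np.array(P)-ce[i],axis=1)
        if d.min()<5 and s[i,4]<4000: print(k,'th',round(-.3+.005*d.argmin(),3),'off',d.min().round(1),ce[i].round(1),s[i,4])
E
python3 fit.py w6.png
```

```text
t 11.42 press-frame TCP [101.3 -46.3 305.6] F [-1.28  0.21 -0.96] w -0.005
tool x,z in press [-0.002  1.    -0.   ] [ 0.003 -0.    -1.   ]
0 th 0.545 off 2.4 [343.3 193.7] 868
1 th 0.565 off 2.3 [380.5 160.6] 347
3 th 0.485 off 0.0 [210.3 170.9] 506
```

View pics/w6.png

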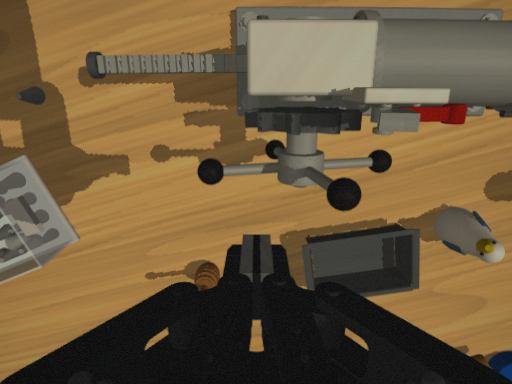

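The wheel now reads about 0.55 to 0.56, a change of about 0.59, which is inside the next gap. The loose things are untouched. Next I go behind the raised nose arm on its +y side and push it to -y.

Request:
play_rows(motion=[[[20, -8, 0], [0, 0, 0]], [[20, -8, 0], [0, 0, 0]], [[20, -8, 0], [0, 0, 0]], [[20, -8, 0], [0, 0, 0]], [[20, -8, 0], [0, 0, 0]], [[20, -8, 0], [0, 0, 0]], [[21, -6, 0], [0, 0, 0]], [[5, 0, 0], [0, 0, 0]], [[0, 0, 20], [0, 0, 0]], [[0, 0, 25], [0, 0, 0]], [[0, 0, 20], [0, 0, 0]], [[0, 0, 12], [0, 0, 0]], [[0, 0, 0], [0, 0, 0]], [[-4, 0, 0], [0, 0, 0]], [[-4, 0, 0], [0, 0, 0]], [[-4, 0, 0], [0, 0, 0]], [[-4, 0, 0], [0, 0, 0]]])

```text
time_s: 12.88
eef_pos: [512.8, 79.5, 228.0]
ee_rot: [0.0, 0.794, 0.608, 0.0]
force: [0.8, 0.5, -0.0]
grip_width: 0.005
```

```bash
python3 -c "
from h import *
st()"
```

```text
t 12.88 press-frame TCP [ 46.9  83.7 228. ] F [ 0.64  0.73 -0.  ] w 0.005
tool x,z in press [-0.002  1.     0.   ] [ 0.001  0.    -1.   ]
```

Request:
play_rows(motion=[[[-4, 0, 0], [0, 0, 0]], [[-4, 0, 0], [0, 0, 0]], [[-4, 0, 1], [0, 0, 0]], [[-4, 0, 1.5], [0, 0, 0]], [[-4, 0, 1.5], [0, 0, 0]], [[-4, 0, 1.5], [0, 0, 0]], [[-4, 0, 1.5], [0, 0, 0]], [[-4, 0, 1.5], [0, 0, 0]], [[-4, 0, 1.5], [0, 0, 0]], [[-4, 0, 1.5], [0, 0, 0]], [[-4, 0, 1.5], [0, 0, 0]], [[-4, 0, 1.5], [0, 0, 0]], [[-3, 0, 1], [0, 0, 0]], [[-3, 0, 1], [0, 0, 0]], [[0, 0, 0], [0, 0, 0]], [[0, 0, 0], [0, 0, 0]]])

```text
time_s: 14.22
eef_pos: [498.5, 27.9, 210.8]
ee_rot: [-0.0, 0.794, 0.608, -0.0]
force: [0.4, -0.8, 0.1]
grip_width: 0.004
```

```bash
python3 -c "
from h import *
st();snap('wrist','w7.png');snap('side','s7.png')
a=cv2.imread('pics/w7.png');b=cv2.imread('pics/s7.png')[130:250,180:290];cv2.imwrite('pics/f.png',np.hstack([cv2.resize(a[60:330,150:470],(416,351)),cv2.resize(b,(340,351),interpolation=2)]))
"
```

```text
t 14.22 press-frame TCP [ 46.7  30.1 210.8] F [ 0.61 -0.62  0.09] w 0.004
tool x,z in press [-0.002  1.     0.   ] [-0.  0. -1.]
```

View pics/f.png

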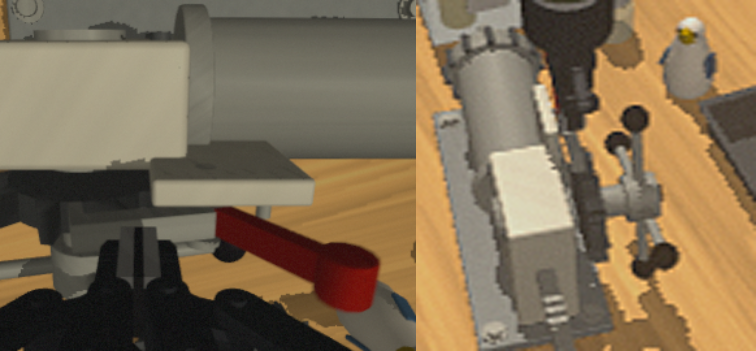

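```bash
cat > pawl.py <<'E'
from h import *
import sys
def pawl(cn,f):
    im=np.asarray(snap(cn,f));c=cam(cn);T=pressT(PP);h=cv2.cvtColor(im,cv2.COLOR_RGB2HSV)
    m=(((h[...,0]<6)|(h[...,0]>174))&(h[...,1]>170)&(h[...,2]>40)).astype(np.uint8)*255
    n,l,s,ce=cv2.connectedComponentsWithStats(m)
    mk=lambda th:(lambda f:proj(c,T([44.6,60+66*np.sin(f),182+66*np.cos(f)])))(np.radians(25)+th)
    # red bar+end silhouette model
    best=[]
    for th in np.arange(-.1,1.4,.02):
        f=np.radians(25)+th;u=np.array([0,np.sin(f),np.cos(f)]);v=np.array([0,np.cos(f),-np.sin(f)]);o=np.array([0,60,182.])
        M=np.zeros(m.shape,np.uint8)
        pts=[o+[x,0,0]+66*u+9.5*(np.cos(a)*u+np.sin(a)*v) for x in (36,53) for a in np.linspace(0,6.28,24)]
        cv2.fillConvexPoly(M,cv2.convexHull(np.array([proj(c,T(p)) for p in pts],np.float32)).astype(np.int32),255)
        pts=[o+[x,0,0]+r*u+q*v for x in (38,50) for r in (22,66) for q in (-4,4)]
        cv2.fillConvexPoly(M,cv2.convexHull(np.array([proj(c,T(p)) for p in pts],np.float32)).astype(np.int32),255)
        best.append(((M&m>0).sum()/((M|m)>0).sum(),th))
    print(cn,'pawl fits',[(round(b[0],2),round(b[1],2)) for b in sorted(best)[::-1][:4]])
if __name__=='__main__':
    st()
    for a in sys.argv[2:]: pawl(a,f'{a}{sys.argv[1]}.png')
E
python3 pawl.py 8 wrist side top
```

```text
t 14.32 press-frame TCP [ 46.7  30.4 210.9] F [ 0.64  0.64 -0.36] w 0.004
tool x,z in press [-0.002  1.     0.   ] [ 0.  0. -1.]
wrist pawl fits [(np.float64(0.76), np.float64(0.02)), (np.float64(0.76), np.float64(0.0)), (np.float64(0.75), np.float64(0.04)), (np.float64(0.74), np.float64(-0.02))]
side pawl fits [(np.float64(0.0), np.float64(1.38)), (np.float64(0.0), np.float64(1.36)), (np.float64(0.0), np.float64(1.34)), (np.float64(0.0), np.float64(1.32))]
top pawl fits [(np.float64(0.0), np.float64(1.38)), (np.float64(0.0), np.float64(1.36)), (np.float64(0.0), np.float64(1.34)), (np.float64(0.0), np.float64(1.32))]
```

The pawl looks shut, at about 0.01. I'll withdraw straight up to the first wrist viewpoint and compare with the start picture.

Request:
play_rows(motion=[[[0, 0, -20], [0, 0, 0]], [[0, 0, -30], [0, 0, 0]], [[0, 0, -30], [0, 0, 0]], [[3, -4, -30], [0, 0, 0]], [[0, 0, 0], [0, 0, 0]], [[0, 0, 0], [0, 0, 0]], [[0, 0, 0], [0, 0, 0]]])

```text
time_s: 15.05
eef_pos: [495.3, 32.0, 319.9]
ee_rot: [-0.0, 0.794, 0.608, -0.0]
force: [-0.4, -0.1, -1.3]
grip_width: -0.0
```

```bash
python3 pawl.py 9 wrist; python3 fit.py w10.png
python3 - <<'E'
import cv2,numpy as np
a,b=[cv2.imread(f'pics/{n}.png')[80:280,140:380] for n in('w1','w10')]
cv2.imwrite('pics/g.png',np.hstack([cv2.resize(x,(400,333),interpolation=2) for x in(a,b)]))
def red(n):
    h=cv2.cvtColor(cv2.imread(f'pics/{n}.png'),cv2.COLOR_BGR2HSV)
    m=((h[...,0]<6)|(h[...,0]>174))&(h[...,1]>170)&(h[...,2]>40);m[:,:200]=0;m[280:]=0;y,x=np.nonzero(m);print(n,x.mean(),y.mean(),len(x))
red('w1');red('w10')
E
```

```text
t 15.05 press-frame TCP [ 42.4  33.3 319.9] F [-0.41 -0.17 -1.3 ] w -0.0
tool x,z in press [-0.002  1.    -0.   ] [-0.001 -0.    -1.   ]
wrist pawl fits [(np.float64(0.76), np.float64(-0.04)), (np.float64(0.76), np.float64(-0.06)), (np.float64(0.75), np.float64(-0.02)), (np.float64(0.73), np.float64(0.0))]
t 15.1 press-frame TCP [ 42.4  33.2 319.6] F [1.12 0.48 0.42] w -0.0
tool x,z in press [-0.002  1.    -0.   ] [-0.002 -0.    -1.   ]
0 th 0.67 off 3.6 [256.  255.6] 352
3 th 0.575 off 0.9 [141.1 221.8] 434
w1 317.140127388535 194.06642402183803 1099
w10 316.8374558303887 195.59717314487634 1132
```

View pics/g.png

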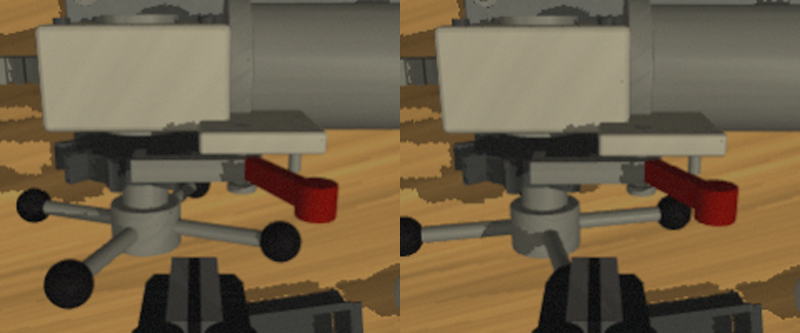

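The pawl silhouette matches the start picture, so it is fully seated. The wheel is about one notch back and the arm is clear, so I'll hand in.

```bash
python3 -c "
from rig import ctrl
print(ctrl.finish_job())"
```

```text
the job is handed in; nothing more can be done
None
```

The job is handed in, done in the order asked. With closed fingertips I tipped the pawl back onto its rest, pushed the ball to turn the feed wheel back one notch, then nudged the nose arm over so the pawl fell shut.

**Pawl:** in the last close view, from nearly the same spot as the first, the red tab sits within 2 px of where it started. The fitted pawl angle is between 0.01 and -0.05, so the nose appears fully seated.

**Wheel:** it turned about 0.59 to 0.61 rad, against 0.628 for a notch. With the arm up, two of the balls read 0.545 and 0.565, and a third disagreed at 0.485. In the final view one ball read 0.575. The 0.67 from another there I discounted, because the finger partly hid that ball.

**Contact and timing:** each force reading I took was under about 2 N. The fingers stayed shut and gripped nothing. The arm ended clear of the press, at about 15 s.

**Loose things:** the pictures showed nothing disturbed, but I did not measure their positions again at the end.

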